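# Flip the sample lids shut along the curved row

### The job

Run your closed fingertips lightly along the curved row of five open sample tubes, starting at the end by the red dot, so that each orange lid in turn is folded over and lies flat shut on its tube. Touch the lids gently, without pinching or lifting anything, do not shove or tip the blue tray, and leave the vials, pipettes, bottle and beaker as they stand. Finish with the hand clear.

Things in the scene. Friction and masses are not known exactly. Their poses are not given: they have to be found in the camera images.
- tray: Loose blue tray, slab 190 x 130 x 12 mm, 0.6 to 1 kg, flat on the bench at any yaw. Origin: centre of the underside; x along the 190 mm side, z up. A grey deck on its +y side holds five white tubes 35 mm apart, tube 1 at the -x end, 5 at the +x end, in a row that bows to +y: an arc of radius 125 mm about x 0, y -85.5 mm. Red dot on the slab at the tube 1 end (x -82, y -45 mm).
- top1 (a point): Point on the axis of white tube 1 (mouth 20 mm wide, 62 mm above the bench), 66 mm above the bench: centre of the upper face of its lid when shut. Axes as the tray's. The row's direction here, tube 1 towards 5, is 32 degrees from tray x (counter-clockwise from above positive).
- lid1 (a joint): Orange flip lid of tube 1, 22 mm disc, 4 mm thick, free end 25 mm from the hinge. Hinge across the row, 62 mm above the bench, 11 mm from the tube's axis on the tube 1 side. Rad: 0 shut flat, 1.57 upright, starts 1.65 to 2.05 leaning back to the tube 1 end, stop 2.15. Stiff (0.01 N m), stays as left; a fingertip moving towards tube 5 at shut-lid height folds it shut.
- top2 (a point): Point on the axis of white tube 2 (mouth 20 mm wide, 62 mm above the bench), 66 mm above the bench: centre of the upper face of its lid when shut. Axes as the tray's. The row's direction here, tube 1 towards 5, is 16 degrees from tray x (counter-clockwise from above positive).
- lid2 (a joint): Orange flip lid of tube 2, 22 mm disc, 4 mm thick, free end 25 mm from the hinge. Hinge across the row, 62 mm above the bench, 11 mm from the tube's axis on the tube 1 side. Rad: 0 shut flat, 1.57 upright, starts 1.65 to 2.05 leaning back to the tube 1 end, stop 2.15. Stiff (0.01 N m), stays as left; a fingertip moving towards tube 5 at shut-lid height folds it shut.
- top3 (a point): Point on the axis of white tube 3 (mouth 20 mm wide, 62 mm above the bench), 66 mm above the bench: centre of the upper face of its lid when shut. Axes as the tray's. The row's direction here, tube 1 towards 5, is 0 degrees from tray x (counter-clockwise from above positive).
- lid3 (a joint): Orange flip lid of tube 3, 22 mm disc, 4 mm thick, free end 25 mm from the hinge. Hinge across the row, 62 mm above the bench, 11 mm from the tube's axis on the tube 1 side. Rad: 0 shut flat, 1.57 upright, starts 1.65 to 2.05 leaning back to the tube 1 end, stop 2.15. Stiff (0.01 N m), stays as left; a fingertip moving towards tube 5 at shut-lid height folds it shut.
- top4 (a point): Point on the axis of white tube 4 (mouth 20 mm wide, 62 mm above the bench), 66 mm above the bench: centre of the upper face of its lid when shut. Axes as the tray's. The row's direction here, tube 1 towards 5, is -16 degrees from tray x (counter-clockwise from above positive).
- lid4 (a joint): Orange flip lid of tube 4, 22 mm disc, 4 mm thick, free end 25 mm from the hinge. Hinge across the row, 62 mm above the bench, 11 mm from the tube's axis on the tube 1 side. Rad: 0 shut flat, 1.57 upright, starts 1.65 to 2.05 leaning back to the tube 1 end, stop 2.15. Stiff (0.01 N m), stays as left; a fingertip moving towards tube 5 at shut-lid height folds it shut.
- top5 (a point): Point on the axis of white tube 5 (mouth 20 mm wide, 62 mm above the bench), 66 mm above the bench: centre of the upper face of its lid when shut. Axes as the tray's. The row's direction here, tube 1 towards 5, is -32 degrees from tray x (counter-clockwise from above positive).
- lid5 (a joint): Orange flip lid of tube 5, 22 mm disc, 4 mm thick, free end 25 mm from the hinge. Hinge across the row, 62 mm above the bench, 11 mm from the tube's axis on the tube 1 side. Rad: 0 shut flat, 1.57 upright, starts 1.65 to 2.05 leaning back to the tube 1 end, stop 2.15. Stiff (0.01 N m), stays as left; a fingertip moving towards tube 5 at shut-lid height folds it shut.
- vial_a: Loose amber screw-cap vial, 24 mm wide, 50 mm tall, green cap, standing on the tray's slab in one of three places near x -50, 0 or 50, y -40 mm of the tray's frame; leave it alone. Origin: centre of the underside.
- vial_b: Loose amber screw-cap vial, 24 mm wide, 62 mm tall, white cap, standing on the tray's slab in one of three places near x -50, 0 or 50, y -40 mm of the tray's frame; leave it alone. Origin: centre of the underside.
- vial_c: Loose amber screw-cap vial, 24 mm wide, 50 mm tall, black cap, standing on the tray's slab in one of three places near x -50, 0 or 50, y -40 mm of the tray's frame; leave it alone. Origin: centre of the underside.
- pipette_a: Loose white pipette with a yellow plunger button, about 290 mm long, 28 mm wide, lying on the bench to the robot's right; leave it alone. Origin: underside near the middle; x along its length, tip to +x.
- pipette_b: Loose white pipette with a blue plunger button, about 290 mm long, 28 mm wide, lying on the bench to the robot's right; leave it alone. Origin: underside near the middle; x along its length, tip to +x.
- bottle: Loose clear bottle with a blue cap, 70 mm wide, 130 mm tall, on the bench to the left; leave it alone. Origin: centre of the underside.
- beaker: Loose clear beaker, 80 mm wide, 90 mm tall, on the bench to the left; leave it alone. Origin: centre of the underside.

How it is judged (in metres and radians):
On the way, in this order (a step that is already met when the one before it is completed fails the run):
1. lid 1 is folded over (below 0.7 rad) first (value of joint lid1 below 0.7 rad).
2. lid 2 is folded over (below 0.7 rad), after the one before (value of joint lid2 below 0.7 rad).
3. lid 3 is folded over (below 0.7 rad), after the one before (value of joint lid3 below 0.7 rad).
4. lid 4 is folded over (below 0.7 rad), after the one before (value of joint lid4 below 0.7 rad).
5. lid 5 is folded over (below 0.7 rad), after the one before (value of joint lid5 below 0.7 rad).
At the end, for the whole second after the job is handed in: All five lids are shut to within 0.2 rad (free end at most 5 mm up); the tray lies flat and at rest within 30 mm of where it was at both ends of the row; the vials stand upright on it (within 45 mm of their start), and pipettes, bottle and beaker are within 30 mm of theirs (value of joint each of lid1, lid2, lid3, lid4, lid5 below 0.2 rad and distance of each of top1, top5, pipette_a, pipette_b, bottle, beaker from where it was at the start of the episode below 0.03 m and angle between tray's own z axis and vertical below 0.05 rad and height (world z) of tray below 0.008 m and linear speed of tray below 0.02 m/s and distance of each of vial_a, vial_b, vial_c from where it was at the start of the episode below 0.045 m and angle between each of vial_a, vial_b, vial_c, pipette_a, pipette_b, bottle, beaker's own z axis and vertical below 0.2 rad); the robot touches nothing.
It fails at once if the tray is shoved more than 30 mm (distance of any of top1, top5 from where it was at the start of the episode above 0.03 m).
It fails at once if the tray is lifted more than 15 mm or tipped more than 0.15 rad (height (world z) of tray above 0.015 m or angle between tray's own z axis and vertical above 0.15 rad).
It fails at once if the fingers press on the tray or its lids with more than 45 N (contact force between the fingers and tray above 45 N).
It fails at once if a vial is lifted, knocked over or carried off (height (world z) of any of vial_a, vial_b, vial_c above 0.03 m or distance of any of vial_a, vial_b, vial_c from where it was at the start of the episode above 0.045 m or angle between any of vial_a, vial_b, vial_c's own z axis and vertical above 0.5 rad).
It fails at once if a pipette, the bottle or the beaker is displaced by more than 30 mm or knocked over (distance of any of pipette_a, pipette_b, bottle, beaker from where it was at the start of the episode above 0.03 m or angle between any of pipette_a, pipette_b, bottle, beaker's own z axis and vertical above 0.5 rad).
It also fails if it takes over 42 s, if anything falls off the work surface, if the arm or the gripper's body presses on something with over 40 N, if the wrist force passes 120 N, or if a joint passes its speed limit or range.

### The arm

A 6-joint arm with a two-finger parallel gripper is mounted at the origin on the work surface. World frame = base frame: x ahead of the robot, y to its left, z up, the work surface at z = 0. Lengths are in m, angles in degrees, forces in N, time in s.
With the tool pointing down it reaches from about 0.4 to 0.825 m from the base axis. Payload 7 kg.
Tool frame: the origin (TCP) lies midway between the tips of the shut fingers; the grasp point (between the pads) lies 19 mm behind it; z points along the fingers, y is the direction in which the jaws open and shut (so a half turn about z gives the same grasp; the last joint's range is limited). The gripper opens to 88 mm and grips with 3 to 60 N. Pads are 19 mm wide; open, the fingers measure 130 mm over their backs; the gripper's body (78 mm by 193 mm) begins 47 mm behind the grasp point.
Start: joints at [80.22, 20.546, 0.682, 0, -70.136, -16.507], TCP at [0.299, 0.605, 0.227] pointing down, gripper open.
Joint ranges: [-176.03, 176.03], [-82.01, 121.73], [-58.28, 71.71], [-173.87, 95.51], [-174.79, -0.11], [-173.66, 173.66]. Speed limits (degrees/s): [136.94, 136.94, 172.46, 180, 180, 180].

### API

Orientations are given as a 3x3 rotation matrix whose columns are the frame's x, y, z axes.
In Python, from rig import robot gives the robot as it stands. Calls block until the motion is done:
- robot.goto(position, orientation): joint-space move of the TCP to a pose.
- robot.servo_line(position, ori=None, speed=0.15): straight line of the TCP; ori=None keeps the orientation; speed is the mean speed in m/s.
- robot.movej(angles): joint-space move.
- robot.move_gripper(opening): opening from 0.0 (shut) to 1.0 (fully open); the grip force is fixed at half the most; returns when the fingers have stopped.
- robot.dwell(seconds).
- robot.ik(position, orientation): joint angles nearest the present ones, or None.
- robot.grab_frame(name): name is "side" or "top" or "wrist"; returns (picture, depth): 480x640x3 uint8, red, green, blue; 480x640 float32, m along the optical axis (not along the pixel's ray), 0 where there is no reading.
- robot.camera_info(name): a dict with "vfov" (degrees; the focal length in pixels is half the picture's height over the tangent of half this angle, whatever the lens; pixels are square), "cx", "cy" (the principal point, pixels), "view" (4x4, takes a point from world to camera coordinates); the wrist camera has in their place "T_tool_cam" (4x4, takes a point from camera to tool coordinates, whose origin is the TCP and whose axes are the flange's). Camera axes: x right, y down, z forward; pixel columns grow to the right and rows downward; lengths in m; the calibration is good to about 2 mm. A picture is of the moment at which its call begins: read the wrist's pose just before it. camera_info takes no time and is no camera call.
A pose or a line that the arm cannot do raises robot.Unreachable and nothing moves.
- robot.job_done(): hands the job in, once; it reports no verdict.
Readings, each from a call of its own:
- robot.read_t(): time.
- robot.read_qpos(): joint angles.
- robot.read_qvel(): joint speeds.
- robot.read_effort(): joint torques, N m.
- robot.read_position(): TCP position.
- robot.read_tcp_rot(): TCP orientation.
- robot.read_force(): force on the tool from outside, world axes, zero at the start.
- robot.read_ft_torque(): the same for the moment, N m.
- robot.read_grip_width(): opening from 0.0 (shut) to 1.0 (fully open).
Only numpy, scipy, OpenCV 4.12 (cv2) and the standard library are available. Lean on these libraries where they do the work, as an engineer would, in place of code of your own. Each camera call takes 0.05 s, during which the arm holds its last target. There are 200 camera calls.

## Working session

There is one attempt and no reset: what is moved stays moved. The work goes in short steps, each a Python script; the robot and the scene stay as the last script left them, time stands still between calls to the robot, and variables do not carry over. Pictures are saved under pics/ and viewed, about 8 in all and at most 12, crops included, and the job is handed in when it is done.

```bash
ls; mkdir -p pics; python3 - <<'E'
from rig import robot
import cv2,numpy as np
for n in("top","side"):
    im,d=robot.grab_frame(n); cv2.imwrite(f"pics/{n}0.png",im[:,:,::-1]); np.savez(f"{n}0.npz",im=im,d=d)
    print(n,robot.camera_info(n))
print(robot.camera_info("wrist"),robot.read_t(),robot.read_tcp_rot())
E
```

```text
pics
top {'vfov': 50.90018675524127, 'cx': 317.66455353529096, 'cy': 238.95110638328188, 'view': array([[ 0.02352805, -0.99934171,  0.02761471, -0.04970132],
       [-0.99683651, -0.02554875, -0.07526108,  0.51773879],
       [ 0.07591706, -0.0257566 , -0.99678142,  1.1411576 ],
       [ 0.        ,  0.        ,  0.        ,  1.        ]])}
side {'vfov': 56.8362724514549, 'cx': 326.3878394399311, 'cy': 241.95411416150563, 'view': array([[ 0.90102266, -0.43352715, -0.01457323, -0.47921191],
       [-0.34718359, -0.70061499, -0.62337965,  0.19952359],
       [ 0.26004178,  0.56673878, -0.78178349,  0.87409312],
       [ 0.        ,  0.        ,  0.        ,  1.        ]])}
{'vfov': 64.24219055901348, 'cx': 322.6634196918785, 'cy': 232.20020763152212, 'T_tool_cam': array([[ 4.69027856e-04, -9.67591145e-01, -2.52521597e-01,
         6.73639766e-02],
       [ 9.99999847e-01,  3.80104118e-04,  4.00925730e-04,
         4.41039357e-04],
       [-2.91947687e-04, -2.52521746e-01,  9.67591175e-01,
        -1.57859047e-01],
       [ 0.00000000e+00,  0.00000000e+00,  0.00000000e+00,
         1.00000000e+00]])} 0.1 [[ 8.96548420e-01 -4.42945457e-01 -5.03472986e-04]
 [-4.42945724e-01 -8.96547463e-01 -1.31626452e-03]
 [ 1.31645959e-04  1.40310608e-03 -9.99999007e-01]]
```

View pics/top0.png

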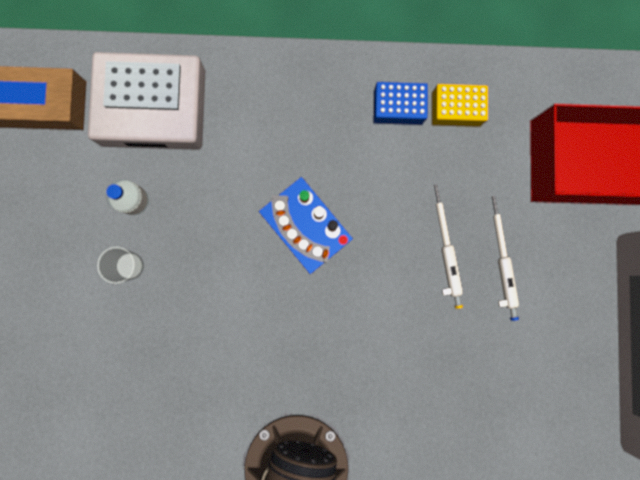

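View pics/side0.png

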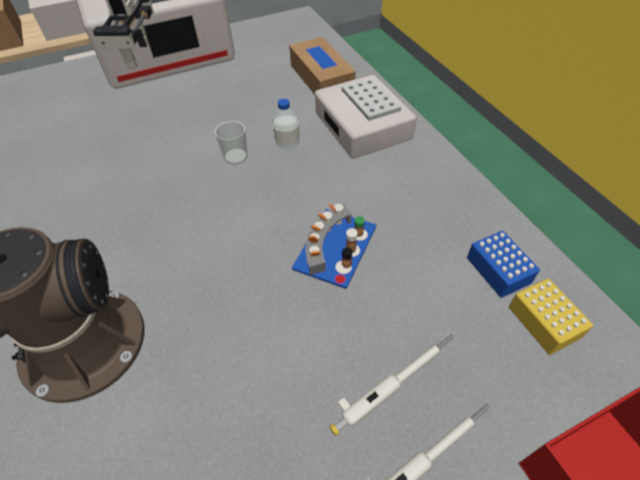

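The top view shows the blue slab with corners near (302,178), (352,238), (310,274) and (259,211). The red dot is at (343,240), so tube 1 is near (318,253) and tube 5 near (279,206). The side view agrees: all five lids are open and the vials are on the far side.

```bash
cat > h.py <<'E'
import numpy as np,cv2
def cloud(im,d,ci,T):  # T: cam->world
    f=240/np.tan(np.radians(ci["vfov"]/2)); v,u=np.mgrid[:480,:640]
    P=np.stack([(u-ci["cx"])/f*d,(v-ci["cy"])/f*d,d],-1)
    return P@T[:3,:3].T+T[:3,3]
def slab(im,P):
    h=cv2.cvtColor(im,cv2.COLOR_RGB2HSV)
    def c(m):
        n,l,s,ce=cv2.connectedComponentsWithStats(m.astype(np.uint8)); return l,s
    z=P[...,2]
    near=(np.linalg.norm(P[...,:2]-[.53,-.03],axis=-1)<.16)
    blue=(h[...,0]>100)&(h[...,0]<130)&(h[...,1]>120)&near&(z<.025)&(z>.0)
    red=((h[...,0]<5)|(h[...,0]>174))&(h[...,1]>180)&near&(z<.025)
    b=P[blue]; r=cv2.minAreaRect(b[:,:2].astype(np.float32)*1000)
    box=cv2.boxPoints(r)/1000; c=np.array(r[0])/1000; dot=np.median(P[red],0)
    e=[box[1]-box[0],box[2]-box[1]]; L=max(e,key=np.linalg.norm); ux=L/np.linalg.norm(L)
    if (dot[:2]-c)@ux>0: ux=-ux
    print("rect",r,"z",np.median(b[:,2]),"dot",dot,red.sum())
    uy=np.array([-ux[1],ux[0]]); print("dot in tray (-82,-45):",(dot[:2]-c)@ux*1000,(dot[:2]-c)@uy*1000)
    # tube/lid white pixels at height
    return c,ux,uy
E
python3 - <<'E'
from h import *; from rig import robot
for n in("top","side"):
    z=np.load(n+"0.npz"); ci=robot.camera_info(n)
    P=cloud(z["im"],z["d"],ci,np.linalg.inv(ci["view"]))
    c,ux,uy=slab(z["im"],P); print(n,c,np.degrees(np.arctan2(ux[1],ux[0])))
# candidate wrist view
yaw=np.degrees(np.arctan2(ux[1],ux[0]))
mid=c+uy*0.02
for s in(1,-1):
    x=np.r_[s*ux,0]; R=np.c_[x,np.cross([0,0,-1],x),[0,0,-1]]
    print(s,robot.ik(np.r_[mid-x[:2]*.10,.28],R))
    for a in(32,0,-32):
        t=np.radians(a); q=c-.0855*uy+.125*(-np.sin(t)*ux+np.cos(t)*uy)
        x=s*np.r_[np.cos(t)*ux+np.sin(t)*uy,0]; R=np.c_[x,np.cross([0,0,-1],x),[0,0,-1]]
        print(a,q,robot.ik(np.r_[q,.0675],R))
E
```

```text
rect ((552.3256225585938, -7.749076843261719), (189.20425415039062, 129.15748596191406), 40.89243698120117) z 0.011685554070632875 dot [ 0.5203285  -0.09565644  0.01301476] 37
dot in tray (-82,-45): -81.73567969799325 -45.50602448556979
top [ 0.55232562 -0.00774908] 40.892456
rect ((549.80224609375, -9.099479675292969), (188.62258911132812, 128.6873321533203), 40.81145477294922) z 0.012565996886232722 dot [ 0.51805759 -0.09530241  0.01378323] 39
dot in tray (-82,-45): -80.36622499220636 -44.49650816219894
side [ 0.54980225 -0.00909948] 40.81146
1 [ 17.0373758   -1.70088402 -19.54938395   0.         -72.15150007
 113.77408371]
32 [ 0.48626546 -0.03687176] [ 18.82411111  12.78581185 -34.37503518   0.         -42.83915298
 143.98734999]
0 [0.52398615 0.02079666] [ 23.72672289  15.86272188 -29.86462987   0.         -44.27264825
 107.08473662]
-32 [0.58653472 0.04971334] [ 23.86097629  21.05122852 -21.7014594    0.         -47.24731208
  74.95048193]
-1 [ 24.77370423  13.43664942  -2.32001208   0.         -74.24333851
 -73.96224472]
32 [ 0.48626546 -0.03687176] [ 18.82411111  12.78581185 -34.37503518   0.         -42.83915298
 -36.01265001]
0 [0.52398615 0.02079666] [ 23.72672289  15.86272188 -29.86462987   0.         -44.27264825
 -72.91526338]
-32 [0.58653472 0.04971334] [  23.86097629   21.05122852  -21.7014594     0.          -47.24731208
 -105.04951807]
```

Both cameras agree on the tray to 3 mm, and the slab size and dot position check out. Next I'll close the fingers, take a wrist look and refine the pose.

```bash
python3 - <<'E'
from h import *; from rig import robot
c=np.array([.551,-.0084]); y=np.radians(40.85); ux=np.array([np.cos(y),np.sin(y)]); uy=np.array([-ux[1],ux[0]])
x=-np.r_[ux,0]; R=np.c_[x,np.cross([0,0,-1],x),[0,0,-1]]
robot.move_gripper(0.0)
robot.goto(np.r_[c+.01*uy-.09*ux,.26],R); robot.dwell(.3)
p,Rt=robot.read_position(),robot.read_tcp_rot()
im,d=robot.grab_frame("wrist"); ci=robot.camera_info("wrist")
cv2.imwrite("pics/w1.png",im[:,:,::-1])
T=np.eye(4);T[:3,:3]=Rt;T[:3,3]=p
P=cloud(im,d,ci,T@ci["T_tool_cam"]); np.savez("w1.npz",im=im,P=P)
c,ux,uy=slab(im,P); print(c,np.degrees(np.arctan2(ux[1],ux[0])),robot.read_t(),robot.read_grip_width(),robot.read_force())
E
```

```text
rect ((522.6185302734375, -30.2684326171875), (118.5354232788086, 129.45748901367188), 40.863311767578125) z 0.011700319348202926 dot [ 0.51671828 -0.09452031  0.01284178] 263
dot in tray (-82,-45): -44.73166184955719 46.49941281928561
[ 0.52261853 -0.03026843] 130.8633 4.325 0.0017453141215453616 [ 0.75283475 -0.39198333  0.3275761 ]
```

View pics/w1.png

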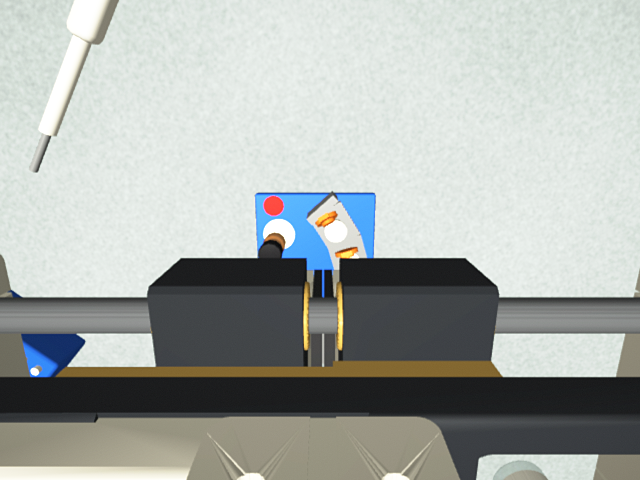

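The wrist view is partly blocked by the hand. The red dot at (273,205), the slab edges and the first two open lids at (326,218) and (347,253) put the tray centre at (0.550, -0.007) with yaw 40.86°, within 3 mm of the fixed cameras. Now I'll sweep the arc.

```bash
cat > sweep.py <<'E'
from h import *; from rig import robot
c=np.array([.5503,-.0072]); y=np.radians(40.86); ux=np.array([np.cos(y),np.sin(y)]); uy=np.array([-ux[1],ux[0]])
def pose(a,off=0,z=.0675):
    t=np.radians(a); tg=np.cos(t)*ux+np.sin(t)*uy
    q=c-.0855*uy+.125*(-np.sin(t)*ux+np.cos(t)*uy)+off*tg
    x=-np.r_[tg,0]; return np.r_[q,z],np.c_[x,np.cross([0,0,-1],x),[0,0,-1]]
E
python3 - <<'E'
from sweep import *
robot.goto(*pose(32,-.058,.16)); robot.dwell(.2)
print(robot.read_force()); f0=np.array(robot.read_force())
robot.servo_line(*pose(32,-.058),speed=.08)
ok=True
for a,o in [(32,-.02),(32,0)]+[(k,0) for k in range(28,-33,-4)]+[(-32,.02),(-32,.04)]:
    p,R=pose(a,o); robot.servo_line(p,R,speed=.05 if o else .04)
    f=np.array(robot.read_force())-f0; print(a,o,np.round(f,1),np.round((robot.read_position()-p)*1000,1))
    if np.linalg.norm(f)>12: ok=False;print("STOP");break
if ok:
    robot.servo_line(*pose(-32,.04,.2),speed=.12)
    robot.goto(*pose(32,-.10,.3))   # clear, for a top view
im,d=robot.grab_frame("top"); cv2.imwrite("pics/t2.png",cv2.resize(im[140:300,220:400,::-1],None,fx=4,fy=4,interpolation=cv2.INTER_CUBIC)[:600])
im,d=robot.grab_frame("side"); cv2.imwrite("pics/s2.png",cv2.resize(im[180:310,260:420,::-1],None,fx=4.5,fy=4.5,interpolation=cv2.INTER_CUBIC)); np.savez("s2.npz",im=im,d=d)
print(robot.read_t())
E
```

```text
[ 0.42023302 -0.73088162 -0.17976491]
32 -0.02 [0.5 0.7 2.1] [0.2 0.1 0. ]
32 0 [-0.4  2.5  1.4] [-0.   0.2 -0.1]
28 0 [-0.5  0.3  0.4] [-0.1 -0.1 -0.1]
24 0 [0.  1.  1.8] [-0.  -0.1  0. ]
20 0 [-0.5  1.1  0.8] [ 0. -0. -0.]
16 0 [0.7 2.2 0.9] [-0.1 -0.1 -0. ]
12 0 [-0.2  0.9  1. ] [-0.2 -0.1 -0.1]
8 0 [0.3 0.7 0.5] [-0.1 -0.1 -0. ]
4 0 [-0.2  1.4  1. ] [0.1 0.  0. ]
0 0 [-0.6  1.3  1.5] [-0.1 -0.1 -0.1]
-4 0 [-0.7  0.9 -0.3] [-0.2 -0.1 -0.1]
-8 0 [0.5 0.4 1.1] [ 0. -0.  0.]
-12 0 [0.9 0.5 0.8] [0.1 0.1 0. ]
-16 0 [-0.6  1.5  1.1] [-0.1 -0.  -0.1]
-20 0 [-1.3  0.6  1.3] [-0.2 -0.1 -0.1]
-24 0 [-0.4  0.4  0.4] [-0. -0. -0.]
-28 0 [-0.4  1.1  1.4] [0.1 0.1 0. ]
-32 0 [0.4 0.8 1.1] [-0.2 -0.  -0.1]
-32 0.02 [-0.4  0.1  0.2] [ 0.1 -0.  -0.2]
-32 0.04 [0.1 1.1 0.9] [-0.  -0.  -0.3]
17.6
```

View pics/s2.png

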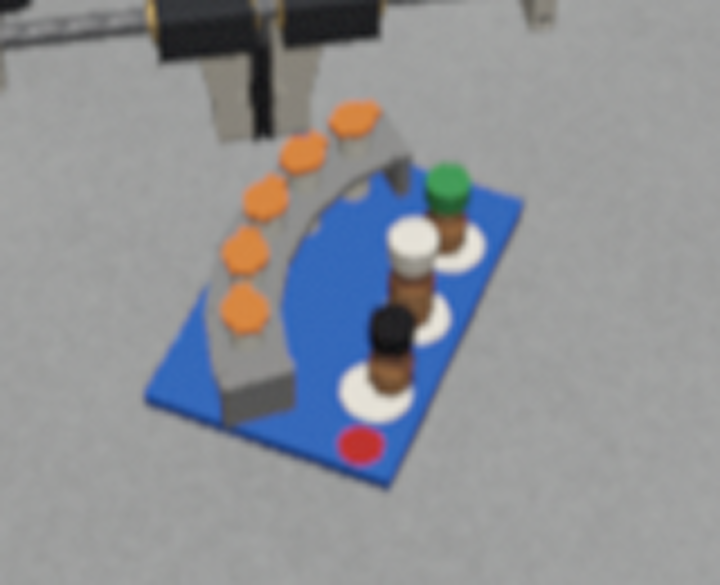

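The side view shows all five orange lids lying flat, the three vials upright, and the hand above and clear. A numeric check of lid height and tray shift comes next.

```bash
python3 - <<'E'
from sweep import *
ci=robot.camera_info("side"); z=np.load("s2.npz"); im=z["im"]
P=cloud(im,z["d"],ci,np.linalg.inv(ci["view"]))
c2,*_=slab(im,P)
h=cv2.cvtColor(im,cv2.COLOR_RGB2HSV); o=(h[...,0]>6)&(h[...,0]<20)&(h[...,1]>150)&(h[...,2]>150)
for a in(32,16,0,-16,-32):
    q=pose(a)[0][:2]; t=np.radians(a); tg=np.cos(t)*ux+np.sin(t)*uy
    m=o&(np.linalg.norm(P[...,:2]-q,axis=-1)<.017)&(P[...,2]>.04)
    p=P[m]; s=(p[:,:2]-q)@tg; k=np.linalg.lstsq(np.c_[s,np.ones(len(s))],p[:,2],rcond=None)[0]
    print(a,m.sum(),"med z",np.median(p[:,2]).round(4),"max",p[:,2].max().round(4),"slope",k[0].round(3))
print(c2,robot.read_position(),robot.read_force())
E
```

```text
rect ((549.7155151367188, -8.70477294921875), (187.9249267578125, 129.1175079345703), 41.12894058227539) z 0.012593138556270644 dot [ 0.51764534 -0.0948124   0.01338659] 38
dot in tray (-82,-45): -80.79405680184128 -43.76460961148686
32 71 med z 0.0669 max 0.071 slope 0.05
16 65 med z 0.0673 max 0.0707 slope 0.014
0 59 med z 0.0671 max 0.0702 slope 0.038
-16 56 med z 0.0668 max 0.0708 slope 0.026
-32 53 med z 0.0668 max 0.0699 slope 0.081
[ 0.54971552 -0.00870477] [ 0.45765835 -0.13020603  0.29935862] [0.78495584 0.20874162 0.602843  ]
```

Lid slopes are at most 0.08 rad, against a limit of 0.2, and the tray has moved less than 1 mm.

```bash
python3 -c "
from rig import robot
robot.job_done(); print(robot.read_t())"
```

```text
the job is handed in; nothing more can be done
the job is handed in; nothing more can be done
```

All five lids are folded shut, and I handed the job in at about 17.6 s on the robot's clock, within the 42 s limit. I located the tray with the top, side and wrist cameras, which agreed to about 3 mm. I then swept the closed fingertips once along the arc from tube 1 to tube 5, 67.5 mm above the bench.

- **Lids:** side-camera depth puts their upper faces at about 67 mm, with slopes of 0.01–0.08 rad against the 0.2 rad limit.
- **Forces:** the readings, taken at the end of each segment, stayed under about 3 N, noise included.
- **Tray:** side-camera fits from before and after the sweep agree to under 1 mm and 0.3°.
- **Vials and hand:** the vials stand upright, and the hand finished clear at 0.30 m.
- **Not checked:** I did not check the pipettes, bottle and beaker again afterwards. The planned path kept the hand away from them.
- **Failed check:** the rectangle fit on the wrist image was cropped by the hand. I used only the dot, the yaw and the visible edges from that view.

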